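Open the safety-capped solvent bottle in the vise

TASK

The square solvent bottle clamped in the bench vise is shut with a push-and-turn safety cap: turned on its own the cap only clicks round. Push the cap down and, keeping it pushed down, turn it anticlockwise (seen from above) about a fifth of a turn until it is free; then lift it off and set it down gently, right way up, on the bare bench clear of the vise. Leave the other things on the bench where they are.

Things in the scene. Friction and masses are not known exactly. Their poses are not given: they have to be found in the camera images.
- cap_centre (a point): Centre of the black ribbed round cap, on its axis, half-way up. The outer shell that one grips is 48 mm across and 30 mm high, at any yaw alike; its flat top has two raised arrows that point anticlockwise. z runs up the cap's axis. At the start its lower edge is 130 mm above the bench. The whole cap weighs 75 g and stands steadily on its lower edge.
- cap_press (a joint): How far the shell is pushed down on the inner cap: 0 up, 0.0055 m fully down. A spring resists, about 5 N at first, 9 N at the bottom; push it fully down with 10 to 18 N. In the lower half fifteen hidden teeth couple shell and inner cap, after up to 20 degrees of play. If the push stops early, on the tip of a tooth, turn a few degrees and push on.
- cap_shell (a joint): Angle of the shell on the inner cap (rad, anticlockwise from above positive; starts anywhere from 0 to 0.5). With the shell up it turns anticlockwise without end, clicking, and moves nothing else.
- cap: The inner cap inside the shell; three hidden lugs hold it under the neck's lugs. Origin on the cap's axis at the level of the cap's lower edge, z up, x along the bottle's x while shut. Turned anticlockwise (from above) by 38 degrees or more it lifts straight off, clear after 12 mm; at 76 degrees it meets a stop. Turning it takes about 0.2 N m.
- bottle_mouth (a point): Centre of the bottle's round mouth (inside the cap at the start), 143 mm above the bench. Below the cap the neck, 37 mm across its lugs, meets a round shoulder at 121 mm that slopes out to the square body.
- bottle: The square off-white bottle with plain labels, clamped fast. Origin on its axis at bench level, z up, x and y along the sides of its body, which is 56 x 56 mm from 16 to 112 mm above the bench; y points to the fixed jaw.
- vise: Low bench vise, bolted down, 64 mm high. Origin on the bench under the bottle's axis; y points to its fixed jaw at the robot's left, -y to its screw and cross bar. It covers x -72 to 72 mm and y -136 to 72 mm of its frame. The bench on its left (world +y), from 110 to 200 mm from the bottle's axis, is bare.
- transformer: Small black transformer with a yellow coil, 68 x 62 x 40 mm, a bystander; origin under its centre.
- small_board: Small green circuit board, 90 x 120 x 27 mm, a bystander; origin under its centre.
- heat_sink: Small finned aluminium heat sink, 50 x 45 x 30 mm, a bystander; origin under its centre.
Mind the look-alikes: they are no part of the job. What is shaped like the vise but blue is not meant.

How it is judged:
By the outcome, as a careful person would: the job done as asked, in the order asked, and still so for the second after the job is handed in, with the robot touching nothing.
It also fails if it takes over 53 s, if anything falls off the work surface, if the arm or the gripper's body presses on something with over 40 N, if the wrist force passes 120 N, or if a joint passes its speed limit or range.

ROBOT

A 6-joint arm with a two-finger parallel gripper is mounted at the origin on the work surface; the furniture and walls round the work are solid. World frame = base frame: x ahead of the robot, y to its left, z up, the work surface at z = 0. Lengths are in m, angles in degrees, forces in N, time in s.
With the tool pointing down it reaches from about 0.4 to 0.825 m from the base axis. Payload 7 kg.
Tool frame: the origin (TCP) lies at the centre of the arm's flange, where the gripper is bolted on; the fingertips stand 178 mm ahead of it and the grasp point (between the pads) lies 159 mm ahead of it (r.tips_ahead is the z of the fingertips in the tool frame, in m); z points along the fingers, y is the line along which they close (so a half turn about z gives the same grasp; the last joint's range is limited). The gripper opens to 88 mm and grips with 3 to 60 N. Pads are 19 mm wide; open, the fingers measure 130 mm over their backs; the gripper's body (78 mm by 193 mm) begins 47 mm behind the grasp point.
Start: joints at [-59.009, 20.546, 0.682, 0, -70.136, -16.507], TCP at [0.169, -0.654, 0.405] pointing down, gripper open.
Joint ranges: [-176.03, 176.03], [-82.01, 121.73], [-58.28, 71.71], [-173.87, 95.51], [-174.79, -0.11], [-173.66, 173.66]. Speed limits (degrees/s): [136.94, 136.94, 172.46, 180, 180, 180].

INTERFACE

Orientations are given as [roll, pitch, yaw] about the fixed x, y, z axes, in that order (R = Rz(yaw) Ry(pitch) Rx(roll)).
In Python, from plant import r gives the robot as it stands. The module is installed in compiled form; this text tells all that it offers.
- The arm moves only by the shell command python3 -m pendant 'ROWS' [FORCE]. ROWS is JSON, a list that holds one entry, the list of rows, each a list of 7 numbers: the shift along the tool's x, y, z in m, then the turn, a rotation vector about the tool's x, y, z in degrees, then the gripper command: -1 is shut, 1 is fully open, values between are in proportion. A call has 1 to 5 rows; each row is the pose to reach, as a shift and turn from the pose commanded when the call began, along the tool's axes at that moment; what a row does not reach only later rows make up. A row lasts 1/10 s, in which the tool goes at most 50 mm and 8.59 degrees, less where a joint would pass 70% of its speed; a pose out of reach is approached as far as the arm can. A call with a gripper value outside its range is refused whole. The fingers move at their own pace and stop on an object; FORCE is the grip in N (left out, the last holds). Time passes only in rows, so rows that repeat a pose let the fingers close. It gives the time, the measured TCP pose, the force, the opening and the grip force at its end, in the units of the state.
- r.get_state(): the state, without advancing time (a new reading comes with each control period).
- r.capture(name): name is "side" or "top"; returns the picture (480x640x3 uint8, red, green, blue); there is no depth.
- r.camera_params(name): a dict with "fx", "fy", "cx", "cy" (pixels), "dist_coeffs" ([k1, k2, p1, p2, k3] as OpenCV has them; the pictures are not rectified), "R" (3x3) and "t" (3): a world point X has camera coordinates R X + t. Camera axes: x right, y down, z forward; pixel columns grow to the right and rows downward; lengths in m; the calibration is good to about 2 mm. A picture is of the moment at which its call begins. camera_params takes no time and is no camera call.
- r.close_job(): hands the job in; it is judged then, once.
The state is a dict: "time_s": time; "joints": joint angles; "qd": joint speeds; "joint_torque": joint torques, N m; "tcp_pos": TCP position; "eef_rot": TCP orientation; "contact_force": force on the tool from outside, world axes, zero at the start; "moment": the same for the moment, N m; "gripper_width": finger opening in m; "gripper_force": force on a finger pad.
Only numpy, scipy, OpenCV 4.12 (cv2) and the standard library are available. Lean on these libraries where they do the work, as an engineer would, in place of code of your own. Each camera call takes 0.05 s, during which the arm holds its last target. There are 200 camera calls.

## Working session

There is one attempt and no reset: what is moved stays moved. The work goes in short steps, Python scripts to look and compute and a shell command to move; the robot and the scene stay as the last step left them, time stands still between calls to the robot, and variables do not carry over. Pictures are saved under pics/ and viewed, at most 10 in all, crops included, and the job is handed in when it is done.

```bash
mkdir -p pics; python3 - <<'E'
from plant import r
import cv2,numpy as np
for n in("side","top"):
    im=r.capture(n); cv2.imwrite(f"pics/{n}0.png",im[:,:,::-1])
    p=r.camera_params(n); R=np.array(p["R"]);print(n,p["fx"],p["cx"],p["cy"],p["dist_coeffs"],(-R.T@np.array(p["t"])).round(3),R.round(2).tolist())
s=r.get_state();print(s)
E
```

```text
side 580.851417169248 311.71806571858036 243.10105502412935 [-0.04608665  0.          0.          0.          0.        ] [ 0.554 -1.301  0.567] [[1.0, 0.01, 0.01], [0.01, -0.34, -0.94], [-0.01, 0.94, -0.34]]
top 445.62282263277325 316.28803171499686 243.06563750004818 [-0.05116784  0.          0.          0.          0.        ] [ 0.461 -0.035  1.07 ] [[-0.02, -1.0, 0.02], [-0.99, 0.02, -0.12], [0.12, -0.02, -0.99]]
{'time_s': 0.1, 'joints': array([-5.90067426e+01,  2.05850838e+01,  6.41227219e-01, -1.83024065e-02,
       -7.01344618e+01, -1.65070013e+01]), 'qd': array([ 0.06756695, -0.08860982,  0.05432261,  0.04069058, -0.08901493,
        0.03629221]), 'joint_torque': array([-5.32762977e-03, -5.84162164e+01,  2.93751061e+01,  7.01568782e+00,
        1.01226254e-02, -6.17470278e-05]), 'tcp_pos': array([ 0.16881181, -0.65338087,  0.40385652]), 'eef_rot': array([ 1.79920020e+02, -5.75740528e-03, -1.65519971e+02]), 'contact_force': array([-0.87711369, -0.37792003,  0.44952932]), 'moment': array([-0.00317097, -0.02977206,  0.04135687]), 'gripper_force': 0.0, 'gripper_width': 0.08732427259144725}
```

View pics/side0.png

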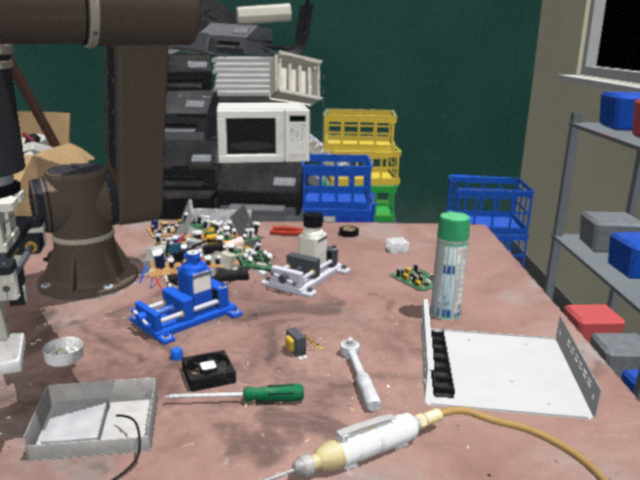

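View pics/top0.png

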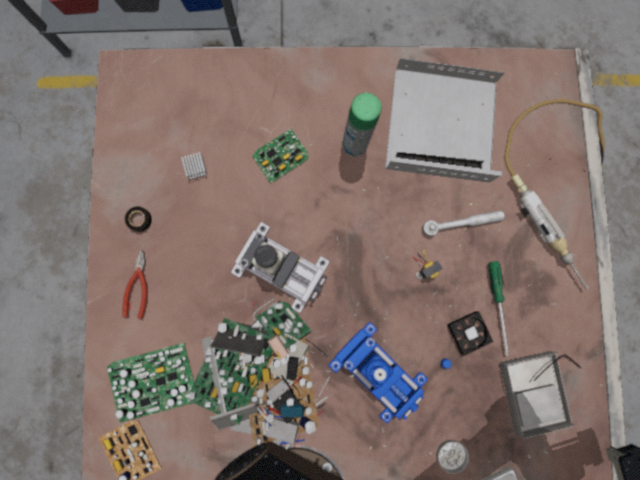

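The side view shows the grey vise and black cap at about (313,219). The top view shows the cap at about (265,256), with the blue vise as the look-alike. Next I'll enlarge both.

```bash
python3 - <<'E'
import cv2,numpy as np
a=cv2.imread("pics/top0.png")[215:305,215:315]; b=cv2.imread("pics/side0.png")[200:290,260:360]
f=lambda x:cv2.resize(x,None,fx=4,fy=4,interpolation=cv2.INTER_CUBIC)
cv2.imwrite("pics/c0.png",np.hstack([f(a),f(b)]))
E
```

```text
(no output)
```

View pics/c0.png

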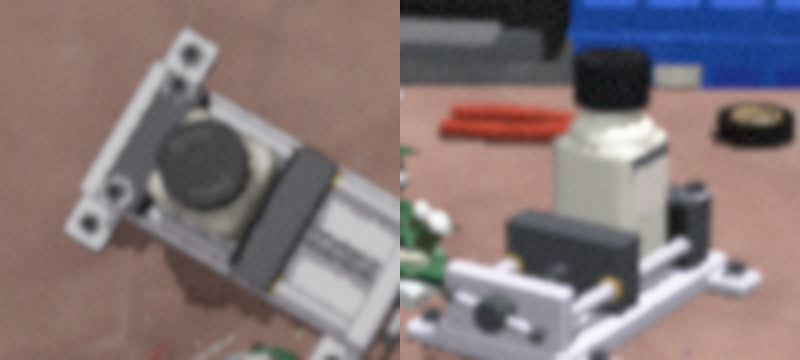

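The left crop (top view) has the cap disc at crop box x 155–249, y 118–210. The right crop (side view) has the cap at x 574–650, y 48–110. The vise's fixed jaw is at the upper left and its yaw can be read from the same crop.

```bash
cat >h.py <<'E'
import cv2,numpy as np
from plant import r
from scipy.optimize import least_squares
def proj(n,X):
    p=r.camera_params(n);R=np.array(p["R"],float)
    K=np.array([[p["fx"],0,p["cx"]],[0,p["fy"],p["cy"]],[0,0,1]])
    return cv2.projectPoints(np.array(X,float).reshape(-1,1,3),cv2.Rodrigues(R)[0],np.array(p["t"],float),K,np.array(p["dist_coeffs"]))[0].reshape(-1,2)
def bbox(n,c,h=.015,rad=.024):
    a=np.arange(0,2*np.pi,.1)
    X=np.vstack([np.c_[c[0]+rad*np.cos(a),c[1]+rad*np.sin(a),0*a+c[2]+d] for d in(-h,h)])
    q=proj(n,X);return np.r_[q.min(0),q.max(0)]
def fit(bt,bs,z0):
    f=lambda c:np.r_[bbox("top",c)-bt,bbox("side",c)-bs]
    s=least_squares(f,[.5,.1,z0]);return s.x,s.fun
def onplane(n,uv,z):
    return least_squares(lambda c:proj(n,[[c[0],c[1],z]])[0]-uv,[.5,.1]).x
E
python3 - <<'E'
from h import *
cv=lambda b,o:(np.array(b)+.5)/4-.5+np.array(o+o)
x,f=fit(cv([155,118,249,210],[215,215]),cv([174,48,250,110],[260,200]),.145);print(x,f.round(1))
# vise feet, fixed jaw plate edges
q=[(93,222),(190,52)]
P=[onplane("top",(np.array(a)+.5)/4-.5+215,.012) for a in q];d=P[1]-P[0];print(P,np.degrees(np.arctan2(*d[::-1])))
for n,u in(("top",(193,166)),("top",(138,219)),("top",(135,285)),("top",(280,155))):print(u,onplane(n,u,.01))
E
```

```text
[0.54872108 0.05010472 0.14611   ] [-0.5 -0.3  0.5  1.1  0.  -1.1  0.9  1.1]
[array([0.52926235, 0.12765875]), array([0.63031251, 0.06979894])] -29.79480538650849
(193, 166) [0.7861022  0.23891615]
(138, 219) [0.6565588  0.36981368]
(135, 285) [0.49785138 0.372327  ]
(280, 155) [0.81072229 0.02567889]
```

```bash
python3 -m pendant '[[[-0.03,0.032,0,0,0,0,1],[-0.063,0.068,0,0,0,0,1],[-0.096,0.104,0,0,0,0,1],[-0.13,0.14,0,0,0,0,1],[-0.163,0.175,0,0,0,0,1]]]' 
python3 -m pendant '[[[-0.033,0.036,0,0,0,0,1],[-0.066,0.072,0,0,0,0,1],[-0.1,0.107,0,0,0,0,1],[-0.133,0.143,0,0,0,0,1],[-0.166,0.179,0,0,0,0,1]]]' 
python3 -m pendant '[[[-0.033,0.036,0,0,0,0,1],[-0.066,0.072,0,0,0,0,1],[-0.1,0.107,0,0,0,0,1],[-0.128,0.138,0,0,0,0,1],[-0.145,0.156,0,0,0,0,1]]]'
```

```text
time_s: 0.6
tcp_pos: [0.2832, -0.4415, 0.4043]
eef_rot: [180.0, -0.0, -165.5]
contact_force: [1.7, -0.5, 0.6]
gripper_width: 0.0876
gripper_force: 0.0
time_s: 1.1
tcp_pos: [0.3991, -0.2266, 0.4047]
eef_rot: [-180.0, 0.0, -165.5]
contact_force: [1.2, -0.5, 0.1]
gripper_width: 0.0874
gripper_force: 0.0
time_s: 1.6
tcp_pos: [0.5011, -0.0385, 0.4044]
eef_rot: [180.0, -0.0, -165.4]
contact_force: [1.1, -0.3, -0.1]
gripper_width: 0.0876
gripper_force: 0.0
```

```bash
python3 -m pendant '[[[-0.03,0.033,0,0,0,0,1],[-0.055,0.06,0,0,0,0,1],[-0.068,0.074,0,0,0,0,1],[-0.068,0.074,0.02,0,0,0,1],[-0.068,0.074,0.045,0,0,0,1]]]' 
python3 -m pendant '[[[0,0,0.005,0,0,0,1],[0,0,0.005,0,0,0,1]]]' 
python3 - <<'E'
from h import *
s=r.get_state();print(s["tcp_pos"],s["joints"])
a=r.capture("top")[200:300,200:330,::-1];b=r.capture("side")[120:280,250:380,::-1]
f=lambda x,k:cv2.resize(x,None,fx=k,fy=k,interpolation=cv2.INTER_CUBIC)
c=np.zeros((480,790,3),np.uint8);c[:300,:390]=f(a,3);c[:,400:790]=f(b,3);cv2.imwrite("pics/c1.png",c)
E
```

```text
time_s: 2.1
tcp_pos: [0.5479, 0.0481, 0.3596]
eef_rot: [180.0, 0.1, -165.5]
contact_force: [-0.1, -0.3, -0.4]
gripper_width: 0.0878
gripper_force: 0.0
time_s: 2.3
tcp_pos: [0.5472, 0.0471, 0.354]
eef_rot: [-180.0, -0.1, -165.5]
contact_force: [-0.8, 0.5, -0.2]
gripper_width: 0.0877
gripper_force: 0.0
[0.54723822 0.04710343 0.35403425] [ 2.53591656e+01  1.10822213e+01 -1.94069187e+01  4.23227314e-03
 -5.96427771e+01 -1.00891294e+02]
```

View pics/c1.png

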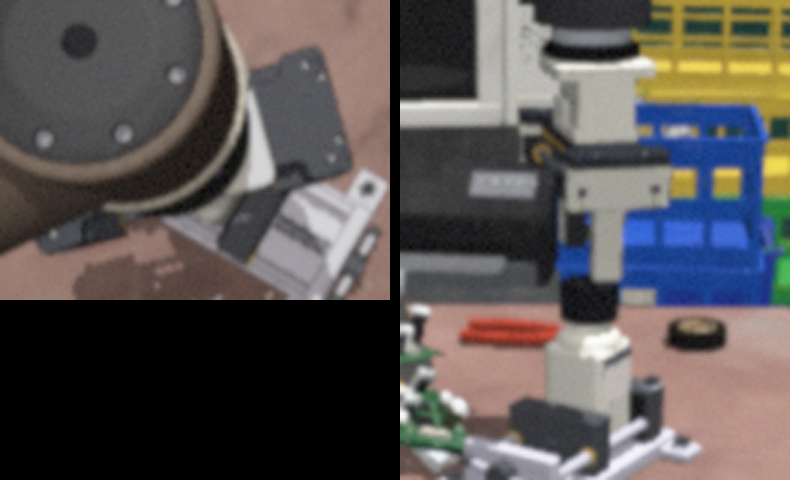

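In the side crop the open fingers straddle the cap at about (589,300), with their tips just above it. The offset is within 1–2 mm, so I'll descend.

```bash
python3 -m pendant '[[[-0.002,0.002,0.01,0,0,0,1],[-0.002,0.002,0.022,0,0,0,1],[-0.002,0.002,0.034,0,0,0,1],[-0.002,0.002,0.042,0,0,0,1],[-0.002,0.002,0.042,0,0,0,0.2]]]' 15
python3 -m pendant '[[[0,0,0,0,0,0,-1],[0,0,0,0,0,0,-1],[0,0,0,0,0,0,-1],[0,0,0,0,0,0,-1]]]' 15
```

```text
time_s: 2.9
tcp_pos: [0.5485, 0.0497, 0.3109]
eef_rot: [-180.0, -0.2, -165.5]
contact_force: [0.1, 0.1, 0.7]
gripper_width: 0.0838
gripper_force: 0.0
time_s: 3.3
tcp_pos: [0.549, 0.0499, 0.3131]
eef_rot: [180.0, 0.0, -165.5]
contact_force: [0.0, 0.8, 0.5]
gripper_width: 0.0536
gripper_force: 0.0
```

```bash
python3 -m pendant '[[[0,0,0,0,0,0,-1],[0,0,0,0,0,0,-1],[0,0,0,0,0,0,-1],[0,0,0,0,0,0,-1]]]' 15
```

```text
time_s: 3.7
tcp_pos: [0.5491, 0.0498, 0.3129]
eef_rot: [-180.0, 0.0, -165.5]
contact_force: [-0.1, -2.1, 3.2]
gripper_width: 0.0479
gripper_force: 15.0
```

```bash
python3 -m pendant '[[[0,0,0,0,0,0,-1],[0,0,0,0,0,0,-1],[0,0,0.001,0,0,0,-1],[0,0,0.002,0,0,0,-1],[0,0,0.003,0,0,0,-1]]]' 50
python3 -m pendant '[[[0,0,0.001,0,0,0,-1],[0,0,0.002,0,0,0,-1],[0,0,0.002,0,0,0,-1]]]'
```

```text
time_s: 4.2
tcp_pos: [0.5491, 0.0499, 0.3103]
eef_rot: [-180.0, 0.0, -165.5]
contact_force: [-2.8, -1.5, 11.9]
gripper_width: 0.0474
gripper_force: 50.0
time_s: 4.5
tcp_pos: [0.5491, 0.0499, 0.3086]
eef_rot: [-180.0, 0.1, -165.5]
contact_force: [-2.3, -2.2, 9.3]
gripper_width: 0.0473
gripper_force: 50.0
```

```bash
python3 -m pendant '[[[0,0,0.001,0,0,0,-1],[0,0,0.001,0,0,0,-1]]]'
python3 -m pendant '[[[0,0,0.0007,0,0,0,-1],[0,0,0.0007,0,0,0,-1]]]'
```

```text
time_s: 4.7
tcp_pos: [0.5491, 0.0499, 0.3077]
eef_rot: [-180.0, 0.1, -165.5]
contact_force: [-1.5, -1.4, 10.9]
gripper_width: 0.0472
gripper_force: 50.0
time_s: 4.9
tcp_pos: [0.5491, 0.0499, 0.3072]
eef_rot: [-180.0, 0.1, -165.5]
contact_force: [-2.6, -1.8, 13.0]
gripper_width: 0.0477
gripper_force: 50.0
```

```bash
python3 -m pendant '[[[0,0,0.0005,0,0,0,-1],[0,0,0.0005,0,0,-3,-1],[0,0,0.0005,0,0,-6,-1],[0,0,0.0005,0,0,-9,-1],[0,0,0.0005,0,0,-12,-1]]]'; python3 -c "
from plant import r;print(r.get_state()['moment'])"
```

```text
time_s: 5.4
tcp_pos: [0.5491, 0.05, 0.3071]
eef_rot: [-180.0, 0.1, -153.4]
contact_force: [-4.8, -0.9, 16.0]
gripper_width: 0.0475
gripper_force: 50.0
[-0.19235274  1.8488079   0.03209477]
```

```bash
P='from plant import r;print(r.get_state()["moment"])'; python3 -m pendant '[[[0,0,0,0,0,-3,-1],[0,0,0,0,0,-6,-1],[0,0,0,0,0,-9,-1],[0,0,0,0,0,-12,-1]]]'; python3 -c "$P"
```

```text
time_s: 5.8
tcp_pos: [0.5494, 0.0502, 0.3072]
eef_rot: [-179.9, 0.1, -141.4]
contact_force: [-3.5, -0.3, 15.0]
gripper_width: 0.0475
gripper_force: 50.0
[ 0.0456379   1.32137778 -0.03965193]
```

```bash
P='from plant import r;print(r.get_state()["moment"])'; python3 -m pendant '[[[0,0,0,0,0,-3,-1],[0,0,0,0,0,-6,-1],[0,0,0,0,0,-9,-1],[0,0,0,0,0,-12,-1]]]'; python3 -c "$P"
```

```text
time_s: 6.2
tcp_pos: [0.5496, 0.0503, 0.3072]
eef_rot: [-179.9, 0.1, -129.4]
contact_force: [-2.3, -0.4, 13.9]
gripper_width: 0.0471
gripper_force: 50.0
[ 0.11538386  0.91986693 -0.07162895]
```

```bash
P='from plant import r;print(r.get_state()["moment"])'; python3 -m pendant '[[[0,0,0,0,0,-3,-1],[0,0,0,0,0,-6,-1],[0,0,0,0,0,-9,-1],[0,0,0,0,0,-12,-1],[0,0,0,0,0,-15,-1]]]'; python3 -c "$P";python3 -m pendant '[[[0,0,0,0,0,-3,-1],[0,0,0,0,0,-6,-1],[0,0,0,0,0,-9,-1],[0,0,0,0,0,-12,-1],[0,0,0,0,0,-15,-1]]]'; python3 -c "$P"
```

```text
time_s: 6.7
tcp_pos: [0.5498, 0.0504, 0.3073]
eef_rot: [-179.8, 0.1, -114.4]
contact_force: [-3.0, 1.1, 14.9]
gripper_width: 0.0475
gripper_force: 50.0
[ 0.58513118  0.83475556 -0.06660729]
time_s: 7.2
tcp_pos: [0.5496, 0.0507, 0.3074]
eef_rot: [-179.8, 0.1, -99.4]
contact_force: [-4.0, 3.5, 15.7]
gripper_width: 0.0476
gripper_force: 50.0
[ 1.34996566  1.65545307 -0.05064875]
```

```bash
python3 -m pendant '[[[0,0,0,0,0,-4,-1],[0,0,-0.002,0,0,-4,-1],[0,0,-0.004,0,0,-4,-1],[0,0,-0.006,0,0,-4,-1],[0,0,-0.008,0,0,-4,-1]]]'; python3 -m pendant '[[[0,0,-0.001,0,0,0,-1],[0,0,-0.002,0,0,0,-1],[0,0,-0.003,0,0,0,-1]]]'
```

```text
time_s: 7.7
tcp_pos: [0.5492, 0.0507, 0.3141]
eef_rot: [-179.9, 0.1, -95.5]
contact_force: [-0.9, 1.8, 0.2]
gripper_width: 0.0476
gripper_force: 50.0
time_s: 8.0
tcp_pos: [0.5487, 0.0498, 0.3159]
eef_rot: [179.9, -0.0, -95.5]
contact_force: [-0.6, 0.0, -0.3]
gripper_width: 0.0475
gripper_force: 50.0
```

```bash
python3 -m pendant '[[[0,0,-0.001,0,0,0,-1],[0,0,-0.002,0,0,0,-1],[0,0,-0.003,0,0,0,-1],[0,0,-0.004,0,0,0,-1]]]'; python3 -m pendant '[[[0,0,-0.002,0,0,0,-1],[0,0,-0.004,0,0,0,-1],[0,0,-0.006,0,0,0,-1],[0,0,-0.009,0,0,0,-1],[0,0,-0.012,0,0,0,-1]]]'
```

```text
time_s: 8.4
tcp_pos: [0.5488, 0.0499, 0.3204]
eef_rot: [180.0, -0.0, -95.5]
contact_force: [-1.0, 0.6, -0.9]
gripper_width: 0.0477
gripper_force: 50.0
time_s: 8.9
tcp_pos: [0.549, 0.0499, 0.3328]
eef_rot: [-180.0, 0.0, -95.5]
contact_force: [-0.1, 1.1, -0.6]
gripper_width: 0.0476
gripper_force: 50.0
```

```bash
python3 -m pendant '[[[0,0,-0.01,0,0,0,-1],[0,0,-0.025,0,0,0,-1],[-0.02,0.002,-0.03,0,0,0,-1],[-0.05,0.005,-0.03,0,0,0,-1],[-0.085,0.008,-0.03,0,0,0,-1]]]'; python3 -m pendant '[[[-0.035,0.003,0,0,0,0,-1],[-0.06,0.006,0,0,0,0,-1],[-0.074,0.007,0,0,0,0,-1],[-0.074,0.007,0.02,0,0,0,-1],[-0.074,0.007,0.05,0,0,0,-1]]]'
python3 - <<'E'
from h import *
b=r.capture("side")[110:290,240:440,::-1]
cv2.imwrite("pics/c2.png",cv2.resize(b,None,fx=3,fy=3,interpolation=cv2.INTER_CUBIC))
E
```

```text
time_s: 9.4
tcp_pos: [0.5492, 0.1356, 0.3638]
eef_rot: [-179.9, 0.0, -95.6]
contact_force: [0.4, 0.0, -0.3]
gripper_width: 0.0476
gripper_force: 50.0
time_s: 9.9
tcp_pos: [0.55, 0.2104, 0.3142]
eef_rot: [-179.8, 0.2, -95.4]
contact_force: [0.6, 1.5, -1.6]
gripper_width: 0.0478
gripper_force: 50.0
```

View pics/c2.png

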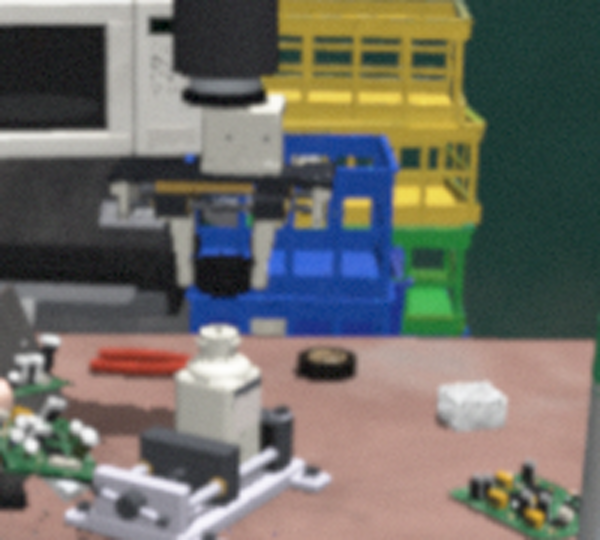

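The black cap hangs upright between the fingers at crop (222,276), and the bottle's mouth is open at (218,335). Next I'll lower it.

```bash
python3 -m pendant '[[[0,0,0.03,0,0,0,-1],[0,0,0.06,0,0,0,-1],[0,0,0.085,0,0,0,-1],[0,0,0.105,0,0,0,-1],[0,0,0.115,0,0,0,-1]]]'; python3 -m pendant '[[[0,0,0.003,0,0,0,-1],[0,0,0.006,0,0,0,-1],[0,0,0.008,0,0,0,-1],[0,0,0.01,0,0,0,-1],[0,0,0.01,0,0,0,-1]]]'
```

```text
time_s: 10.45
tcp_pos: [0.5492, 0.209, 0.1964]
eef_rot: [179.9, -0.1, -95.5]
contact_force: [-0.1, -0.4, -0.2]
gripper_width: 0.0473
gripper_force: 50.0
time_s: 10.95
tcp_pos: [0.5493, 0.2097, 0.1878]
eef_rot: [-180.0, 0.0, -95.5]
contact_force: [0.0, 0.5, -0.7]
gripper_width: 0.0477
gripper_force: 50.0
```

```bash
python3 -m pendant '[[[0,0,0.001,0,0,0,-1],[0,0,0.002,0,0,0,-1],[0,0,0.003,0,0,0,-1],[0,0,0.003,0,0,0,-1]]]'; python3 -m pendant '[[[0,0,0.0005,0,0,0,-1],[0,0,0.001,0,0,0,-1],[0,0,0.001,0,0,0,-1]]]'; python3 -m pendant '[[[0,0,0.0005,0,0,0,-1],[0,0,0.001,0,0,0,-1],[0,0,0.001,0,0,0,-1]]]'
```

```text
time_s: 11.35
tcp_pos: [0.5492, 0.2096, 0.1843]
eef_rot: [180.0, -0.0, -95.5]
contact_force: [-0.1, -0.9, -0.7]
gripper_width: 0.0476
gripper_force: 50.0
time_s: 11.65
tcp_pos: [0.5493, 0.2096, 0.1834]
eef_rot: [180.0, -0.0, -95.5]
contact_force: [-0.9, 0.0, -1.0]
gripper_width: 0.0475
gripper_force: 50.0
time_s: 11.95
tcp_pos: [0.5493, 0.2096, 0.1828]
eef_rot: [-180.0, 0.0, -95.5]
contact_force: [-1.6, 0.2, 4.1]
gripper_width: 0.0472
gripper_force: 50.0
```

```bash
python3 -m pendant '[[[0,0,0,0,0,0,-1],[0,0,0,0,0,0,-1]]]' 5; python3 -m pendant '[[[0,0,0,0,0,0,0.4],[0,0,0,0,0,0,0.4],[0,0,0,0,0,0,0.6],[0,0,0,0,0,0,0.7],[0,0,0,0,0,0,0.7]]]'
```

```text
time_s: 12.15
tcp_pos: [0.5494, 0.2096, 0.1827]
eef_rot: [-180.0, 0.0, -95.5]
contact_force: [-0.7, -0.2, 4.4]
gripper_width: 0.0483
gripper_force: 5.0
time_s: 12.65
tcp_pos: [0.5493, 0.2096, 0.1824]
eef_rot: [180.0, -0.0, -95.5]
contact_force: [-0.8, 0.3, 0.3]
gripper_width: 0.0737
gripper_force: 0.0
```

```bash
python3 -m pendant '[[[0,0,-0.01,0,0,0,0.7],[0,0,-0.03,0,0,0,0.7],[0,0,-0.06,0,0,0,0.7],[0,0,-0.1,0,0,0,0.7],[0,0,-0.14,0,0,0,0.7]]]'; python3 -m pendant '[[[0,0,-0.01,0,0,0,0.7],[0,0,-0.01,0,0,0,0.7],[0,0,-0.01,0,0,0,0.7]]]'
python3 - <<'E'
from h import *
b=r.capture("side")[110:290,240:440,::-1]
cv2.imwrite("pics/c3.png",cv2.resize(b,None,fx=3,fy=3,interpolation=cv2.INTER_CUBIC))
print(bbox("side",[.549,.21,.015])-[240,110,240,110])
E
```

```text
time_s: 13.15
tcp_pos: [0.549, 0.2094, 0.3245]
eef_rot: [180.0, -0.0, -95.5]
contact_force: [0.7, 1.1, -0.8]
gripper_width: 0.0743
gripper_force: 0.0
time_s: 13.45
tcp_pos: [0.5489, 0.2094, 0.3321]
eef_rot: [180.0, 0.0, -95.5]
contact_force: [0.3, -0.4, -0.0]
gripper_width: 0.074
gripper_force: 0.0
[ 64.33446443 129.34611195  81.78982482 145.46699138]
```

View pics/c3.png

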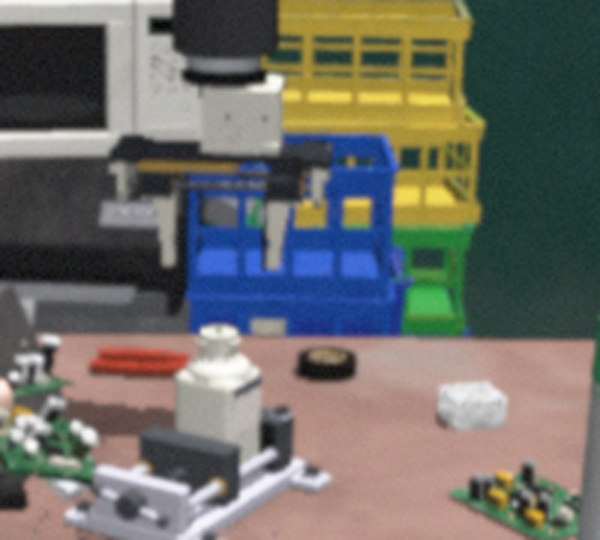

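The fingers are empty. The cap's expected spot, crop (193–245, 388–436), is hidden behind the bottle. I'll move the arm aside and check from the top.

```bash
python3 -m pendant '[[[0,0,-0.04,0,0,0,0.7],[0,0,-0.08,0,0,0,0.7],[0.04,0,-0.08,0,0,0,0.7],[0.08,0,-0.08,0,0,0,0.7],[0.12,0,-0.08,0,0,0,0.7]]]'; python3 -m pendant '[[[0.04,0,0,0,0,0,0.7],[0.08,0,0,0,0,0,0.7],[0.12,0,0,0,0,0,0.7],[0.16,0,0,0,0,0,0.7],[0.2,0,0,0,0,0,0.7]]]'; python3 -m pendant '[[[0.03,0,0,0,0,0,0.7],[0.05,0,0,0,0,0,0.7],[0.05,0,0,0,0,0,0.7]]]'
python3 - <<'E'
from h import *
b=r.capture("top")[130:310,110:330,::-1]
cv2.imwrite("pics/c4.png",cv2.resize(b,None,fx=3,fy=3,interpolation=cv2.INTER_CUBIC))
print((bbox("top",[.549,.21,.015])-[110,130,110,130])*3)
E
```

```text
time_s: 14.0
tcp_pos: [0.5372, 0.0892, 0.4109]
eef_rot: [179.9, -0.1, -95.5]
contact_force: [1.5, -0.6, 1.2]
gripper_width: 0.0745
gripper_force: 0.0
time_s: 14.5
tcp_pos: [0.5179, -0.1104, 0.4109]
eef_rot: [179.8, -0.0, -95.5]
contact_force: [0.1, 0.7, -0.4]
gripper_width: 0.0743
gripper_force: 0.0
time_s: 14.8
tcp_pos: [0.5132, -0.1606, 0.4106]
eef_rot: [179.8, -0.0, -95.7]
contact_force: [-0.3, 0.0, -0.1]
gripper_width: 0.0745
gripper_force: 0.0
[243.64689509 364.63701712 313.12402723 428.26547655]
```

View pics/c4.png

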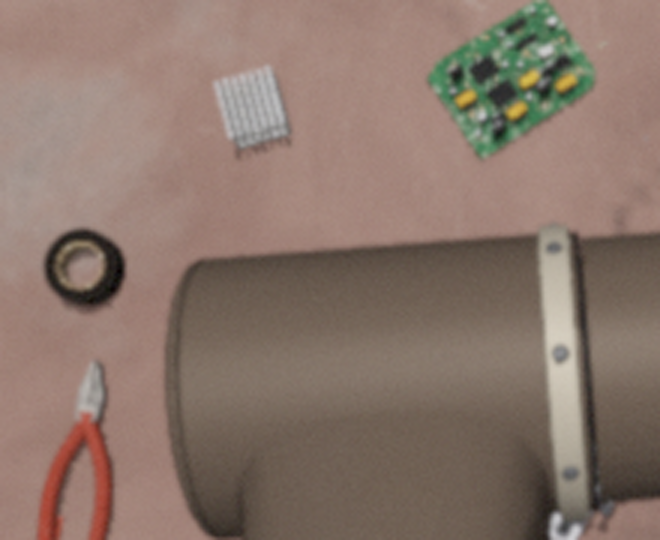

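The elbow still covers the spot, so I'll swing further out.

```bash
python3 -m pendant '[[[0.04,0.015,0,0,0,0,0.7],[0.08,0.03,0,0,0,0,0.7],[0.12,0.045,0,0,0,0,0.7],[0.16,0.06,0,0,0,0,0.7],[0.2,0.075,0,0,0,0,0.7]]]'; python3 -m pendant '[[[0.04,0.015,0,0,0,0,0.7],[0.08,0.03,0,0,0,0,0.7],[0.12,0.045,0,0,0,0,0.7],[0.16,0.06,0,0,0,0,0.7],[0.2,0.075,0,0,0,0,0.7]]]'; python3 -m pendant '[[[0,0,0,0,0,0,0.7],[0,0,0,0,0,0,0.7],[0,0,0,0,0,0,0.7]]]'
python3 - <<'E'
from h import *
b=r.capture("top")[130:310,110:330,::-1]
cv2.imwrite("pics/c5.png",cv2.resize(b,None,fx=3,fy=3,interpolation=cv2.INTER_CUBIC))
E
```

```text
time_s: 15.35
tcp_pos: [0.4195, -0.3509, 0.4117]
eef_rot: [179.9, 0.0, -95.4]
contact_force: [1.2, -0.1, 0.1]
gripper_width: 0.0742
gripper_force: 0.0
time_s: 15.85
tcp_pos: [0.326, -0.5431, 0.4114]
eef_rot: [179.9, 0.1, -95.5]
contact_force: [1.2, 0.1, 0.2]
gripper_width: 0.0748
gripper_force: 0.0
time_s: 16.15
tcp_pos: [0.3267, -0.5416, 0.4117]
eef_rot: [180.0, 0.1, -95.5]
contact_force: [-0.0, 0.4, 0.8]
gripper_width: 0.0745
gripper_force: 0.0
```

View pics/c5.png

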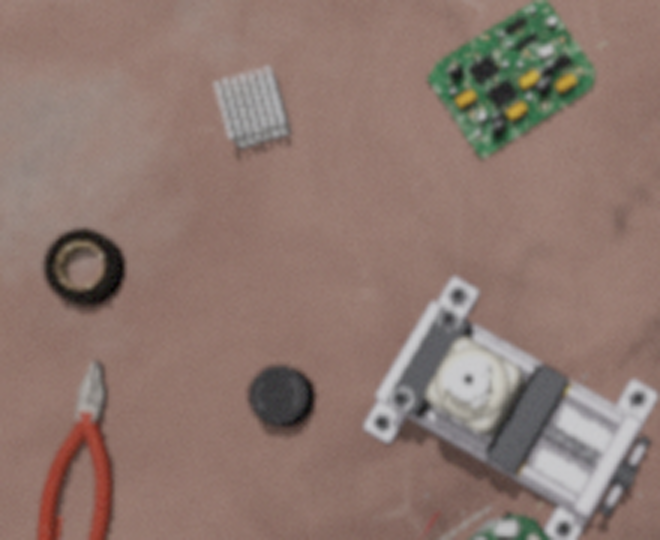

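The cap stands upright on the bare bench at crop (281,396), as predicted, clear of the vise. The bottle is open and the other things are where they were.

```bash
python3 -c "from plant import r;print(r.close_job())"
```

```text
the job is handed in; nothing more can be done
None
```

The cap was pushed down, turned about 70° anticlockwise, lifted off and set upright on the bare bench, about 160 mm to the left of the bottle; I handed the job in at about 16 s.

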